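# Shoot a leaking block battery into the battery tray with the spring ejector

## Task

The old block battery lying in the bed of the spring ejector is leaking and must not be touched. Draw the ejector's striker back by its upright post only until the sear catches, without straining it against the rubber stop behind the catch, and let go so that the sear alone holds it; then press the trip plunger, without forcing it, so that the striker shoots the battery into the white tray. Leave the other things on the shelf where they are.

Things in the scene. Friction and masses are not known exactly. Their poses are not given: they have to be found in the camera images.
- ejector: Spring ejector, fixed: base plate 185 x 90 x 10 mm (x -132 to 53), grey housing 95 x 50 mm (x -50 to 45), top at z 68, aluminium battery bed (x 45 to 108, 42 wide, floor at z 26, side walls to z 38). Origin on the shelf below the trip plunger; z up, x the firing direction, from the striker's post over housing and bed to the tray. Its place and yaw vary.
- striker: Steel rod 14 mm thick, level at z 35, with an upright post at its rear end. Origin on the shelf plane below the post's centre, axes as the ejector's; rests at x = -85 mm of the ejector, slides only along the ejector's x. Pulled to -x against a spring of 0.44 N/mm from zero; the sear catches at 23 to 41 mm of draw, differing each time and not visible. Not caught, it shoots forward when let go.
- post_top (a point): Centre of the top of the striker's post, 105 mm above the shelf. The post is 16 mm along the ejector's x, 14 mm across (y), upright and free from z 42 to 105 mm; nothing stands within 25 mm of its sides there.
- trip: Trip plunger carrying the sear inside: round steel cap 20 mm across on the housing's top. Origin on the shelf below, sinks with it. Sprung up, travel 9.5 mm; 4 to 7 mm down, at about 6 to 14 N, it frees a caught striker; over 30 N is forcing it. Over the last 10 to 12 mm of draw before the catch the sear adds 2 to 6 N to the pull, which falls off 3 mm before the catch or less; the plunger does not show this.
- trip_top (a point): Centre of the top of the trip plunger's cap, 83 mm above the shelf when up; 85 mm ahead (ejector +x) of the post at rest.
- stop: Rubber stop hidden in the housing: a striker drawn about 1.5 mm beyond the catch meets it, and it adds 10 N/mm to the pull. For a light touch only: over 6 N on it strains it. Origin at the ejector's origin (its rubber face lies 10 mm behind it, at z 46); it does not show when it is pressed.
- tray: White plastic battery tray fixed at the end of the bed, 134 x 100 mm, floor 4 mm thick, side walls 45 mm, far end wall 70 mm, front wall 21 mm high. Origin at the centre of its underside, 171 mm ahead of the ejector's origin, axes as the ejector's.
- battery: Leaking block battery, dark with a brass band, 48 x 26 x 17 mm, lying lengthwise in the ejector's bed, its far end overhanging the bed a little, 2 to 5 mm ahead of the rod's tip, centre about 87 mm ahead of the ejector's origin. Origin at the centre of its underside, x along it. Not to be touched by the robot.
- fresh_battery: Bystander: a like battery, loose, lying on the thin dark silicone mat beside the ejector; origin at the centre of its underside.
- cup: Bystander: ceramic cup, 76 mm across, 85 mm high, loose, beside the bed or tray; origin at the centre of its underside.
- spoon_rest: Bystander: round steel spoon rest, 84 mm across with a 40 mm tab, 10 mm high, loose, beside the post; origin at the centre of its underside.
- handset: Bystander: white call handset, 50 x 130 x 24 mm, loose, off to one side; origin at the centre of its underside.
- pill_jar: Bystander: amber jar, 44 mm across, 70 mm high, loose, beyond the tray; origin at the centre of its underside.
- aid_case: Bystander: blue hearing aid case with hinged lid, 80 x 110 x 36 mm, fixed, off to one side; origin at the centre of its underside.

How it is judged:
On the way, in this order (a step that is already met when the one before it is completed fails the run):
1. the striker is held back by the sear alone, the robot no longer touching it (contact force between striker and trip above 4 N and x of striker in the frame of ejector below -0.103 m and contact force between each of the fingers, the arm and striker below 0.3 N), for 0.3 s.
2. the sear is tripped and the striker has sprung forward (x of striker in the frame of ejector above -0.092 m).
At the end, for the whole second after the job is handed in: The leaking battery rests in the tray (centre inside the walls, 17 mm or more from the low front wall, underside's centre under 35 mm high), the striker rests forward within 7 mm of its rest place, the trip plunger is up within 2 mm, the other loose things within 20 mm of their places (x of battery in the frame of tray between -0.05 and 0.063 m and y of battery in the frame of tray between -0.047 and 0.047 m and z of battery in the frame of tray below 0.035 m and linear speed of each of battery, striker below 0.02 m/s and x of striker in the frame of ejector above -0.092 m and z of trip in the frame of ejector above -0.002 m); the robot touches nothing.
It fails at once if the striker is strained against the rubber stop (more than 6 N on the stop) (contact force between striker and stop above 6 N).
It fails at once if the trip plunger is forced (more than 30 N) (contact force between any of the fingers, the arm and trip above 30 N).
It fails at once if the leaking battery is touched by the robot (contact force between any of the fingers, the arm and battery above 0.2 N).
It fails at once if another thing on the shelf is shifted by more than 20 mm (distance of any of fresh_battery, cup, spoon_rest, handset, pill_jar from where it was at the start of the episode above 0.02 m).
It also fails if it takes over 67 s, if anything falls off the work surface, if the arm or the gripper's body presses on something with over 40 N, if the wrist force passes 120 N, or if a joint passes its speed limit or range.

## Robot

A 6-joint arm with a two-finger parallel gripper is mounted at the origin on the work surface. World frame = base frame: x ahead of the robot, y to its left, z up, the work surface at z = 0. Lengths are in m, angles in rad, forces in N, time in s.
With the tool pointing down it reaches from about 0.35 to 0.775 m from the base axis. Payload 5.5 kg.
Tool frame: the origin (TCP) lies midway between the tips of the shut fingers; the grasp point (between the pads) lies 19 mm behind it; z points along the fingers, y is the line along which they close (so a half turn about z gives the same grasp; the last joint's range is limited). The gripper opens to 85 mm and grips with 20 to 120 N. Pads are 22 mm wide; open, the fingers measure 114 mm over their backs; the gripper's body (76 mm by 85 mm) begins 54 mm behind the grasp point. The pads swing forward as they close: fully open they stand 13 mm farther back than shut.
Start: joints at [-1.391, 0.313, 0.046, 1.304, 0, 1.431], TCP at [0.181, -0.546, 0.231] pointing down, gripper open.
Joint ranges: [-2.76, 2.76], [-0.86, 1.69], [-1.03, 1.26], [-2.2, 2.34], [-1.47, 1.5], [-3.14, 3.14]. Speed limits (rad/s): [2.57, 2.57, 3.14, 3.14, 3.14, 3.14].

## Interface

Orientations are given as a unit quaternion [w, x, y, z].
In Python, from workcell import env gives the robot as it stands. The module is installed in compiled form; this text tells all that it offers.
- The arm moves only by the tool servo_tool, never from a script. Its argument "increments" is a list of rows, each an object of numbers: "grip": the closure, from 0 (fully open) to 1 (shut); "x", "y", "z": the shift along the tool's x, y, z in mm; "roll": the turn about the tool's z in degrees. In form: [{"grip": .., "x": .., "y": .., "z": .., "roll": ..}, ...]. A call has 1 to 5 rows; each row shifts and turns the commanded pose from where the row before left it, along the tool's axes as they then stand; what a row does not reach is not made up. A row lasts 1/12 s, in which the tool goes at most 41.7 mm and 7.16 degrees, less where a joint would pass 70% of its speed; a pose out of reach is approached as far as the arm can. A call is refused whole if a number of a shift passes 41.7 or a number of a turn 7.16, either way. A call with a gripper value outside its range is refused whole. The fingers move at their own pace and stop on an object; "grip_force" is the grip in N (left out, the last holds). Time passes only in rows, so rows that do not move let the fingers close. It gives the time, the measured TCP pose, the force, the opening and the grip force at its end, in the units of the state.
- env.get_state(): the state, without advancing time (a new reading comes with each control period).
- env.read_camera(name): name is "scene" or "top" or "wrist"; returns the picture (480x640x3 uint8, red, green, blue); there is no depth.
- env.get_calibration(name): a dict with "vertical_fov" (degrees; the focal length in pixels is half the picture's height over the tangent of half this angle, whatever the lens; pixels are square), "cx", "cy" (the principal point, pixels), "rvec" (rotation vector, rad) and "tvec" (3), from world to camera coordinates, as OpenCV has them; the wrist camera has in their place "tool_from_camera" (4x4, takes a point from camera to tool coordinates, whose origin is the TCP and whose axes are the flange's). Camera axes: x right, y down, z forward; pixel columns grow to the right and rows downward; lengths in m; the calibration is good to about 2 mm. A picture is of the moment at which its call begins: read the wrist's pose just before it. get_calibration takes no time and is no camera call.
- env.hand_in(): hands the job in; it is judged then, once.
The state is a dict: "clock": time; "joint_pos": joint angles; "qvel": joint speeds; "tau": joint torques, N m; "tcp_pos": TCP position; "orientation": TCP orientation; "wrist_force": force on the tool from outside, world axes, zero at the start; "ft_torque": the same for the moment, N m; "finger_gap": finger opening in m; "grip_force": force on a finger pad.
Only numpy, scipy, OpenCV 4.12 (cv2) and the standard library are available. Lean on these libraries where they do the work, as an engineer would, in place of code of your own. Each camera call takes 0.05 s, during which the arm holds its last target. There are 200 camera calls.

## Working session

There is one attempt and no reset: what is moved stays moved. The work goes in short steps, Python scripts to look and compute and a tool call to move; the robot and the scene stay as the last step left them, time stands still between calls to the robot, and variables do not carry over. Pictures are saved under pics/ and viewed, at most 10 in all, crops included, and the job is handed in when it is done.

Besides the shell and the picture viewer there is one more tool, called as name(argument=value, ...) on one line, values as JSON. servo_tool: Moves the arm, as the interface text tells. Its arguments: {"type":"object","properties":{"increments":{"type":"array"},"grip_force":{"type":"number"}},"required":["increments"]}

```bash
mkdir -p pics; python3 - <<'E'
from workcell import env
import cv2
s=env.get_state();print(s)
for n in("top","scene"):
    c=env.get_calibration(n);print(n,c)
    cv2.imwrite(f"pics/{n}0.png",env.read_camera(n)[:,:,::-1])
print(env.get_calibration("wrist"))
E
```

```text
{'clock': 0.0, 'joint_pos': array([-1.39059642e+00,  3.13997589e-01,  4.49702374e-02,  1.30359987e+00,
        2.71196401e-05,  1.43120461e+00]), 'qvel': array([-0.0006764 ,  0.00121725,  0.00069971, -0.00139769,  0.00131818,
       -0.00019541]), 'tau': array([ 2.74124768e-04, -4.80630291e+01,  2.98532224e+01,  1.96036912e-02,
       -4.27125599e-05,  6.78099369e-06]), 'tcp_pos': array([ 0.18067217, -0.54533622,  0.2304069 ]), 'orientation': array([-9.15534085e-04,  9.87243465e-01,  1.59215269e-01, -5.02903348e-06]), 'wrist_force': array([-0.44703786, -0.58505987, -0.47966648]), 'ft_torque': array([-0.03512132, -0.01408166, -0.01618103]), 'grip_force': 0.0, 'finger_gap': 0.0852750572137392}
top {'vertical_fov': 49.58541457892561, 'cx': 317.37913936306063, 'cy': 239.01083194332213, 'rvec': array([ 2.14270957, -2.17901679,  0.11562074]), 'tvec': array([0.02694471, 0.56955127, 1.21540503])}
scene {'vertical_fov': 52.18293859192604, 'cx': 316.8928934003414, 'cy': 235.97737501215022, 'rvec': array([ 0.80055998,  2.42583078, -1.28298904]), 'tvec': array([ 0.46494089, -0.13605995,  1.73736585])}
{'vertical_fov': 63.32552778323507, 'cx': 314.4027696852096, 'cy': 237.17989192875652, 'tool_from_camera': array([[ 3.17906843e-04, -9.54164889e-01, -2.99281246e-01,
         7.71840970e-02],
       [ 9.99999900e-01,  2.09047914e-04,  3.95750263e-04,
        -6.26253936e-04],
       [-3.15046886e-04, -2.99281342e-01,  9.54164860e-01,
        -1.42137435e-01],
       [ 0.00000000e+00,  0.00000000e+00,  0.00000000e+00,
         1.00000000e+00]])}
```

View pics/top0.png

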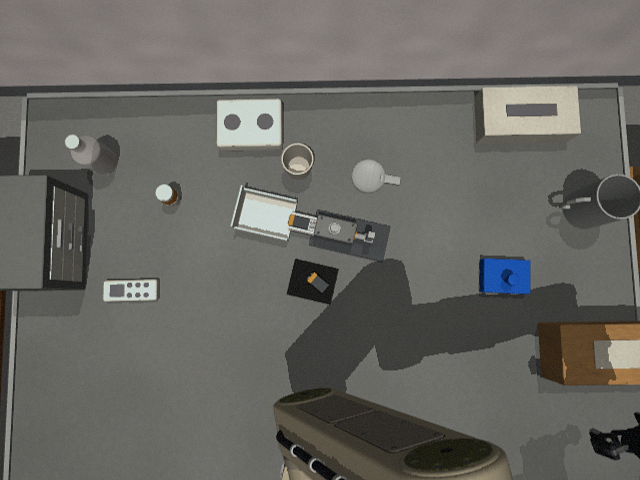

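View pics/scene0.png

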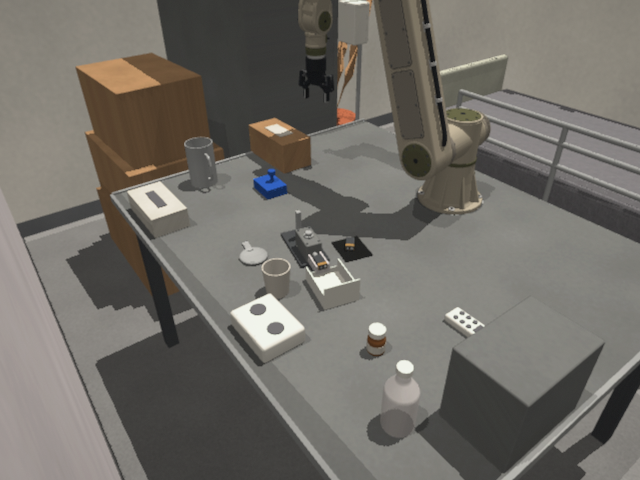

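Top view: ejector with post near (372,235), trip cap near (334,228), and tray near (266,213); the cup is at (297,159) and the spoon rest at (369,176). I'll measure these next.

```bash
cat > h.py <<'E'
import numpy as np,cv2
from scipy.spatial.transform import Rotation as R
from workcell import env
def cam(n):
    c=env.get_calibration(n);f=240/np.tan(np.radians(c["vertical_fov"]/2))
    K=np.array([[f,0,c["cx"]],[0,f,c["cy"]],[0,0,1]])
    if n=="wrist":
        s=env.get_state();q=s["orientation"];T=np.eye(4);T[:3,:3]=R.from_quat(np.r_[q[1:],q[0]]).as_matrix();T[:3,3]=s["tcp_pos"]
        M=T@c["tool_from_camera"];return K,M[:3,:3],M[:3,3]
    r=cv2.Rodrigues(c["rvec"])[0];return K,r.T,-r.T@c["tvec"]
def ray(C,u,v,z):
    K,Rm,p=C;d=Rm@np.linalg.solve(K,[u,v,1]);return p+d*(z-p[2])/d[2]
def proj(C,P):
    K,Rm,p=C;x=K@(Rm.T@(np.asarray(P)-p));return x[:2]/x[2]
E
python3 - <<'E'
from h import *
C=cam("top")
for n,u,v,z in[("post",372,235,.105),("trip",334,228,.083),("tray",266,213,0.0),("spoon",369,176,.01),("tab",399,181,.01),("cup",297,159,.085),("fresh",318,282,.017)]:print(n,ray(C,u,v,z).round(4))
im=cv2.imread("pics/top0.png")[170:270,220:400]
cv2.imwrite("pics/c1.png",cv2.resize(im,None,fx=4.4,fy=4.4,interpolation=cv2.INTER_CUBIC))
E
```

```text
post [ 0.5687 -0.1066  0.105 ]
trip [ 0.5891 -0.0216  0.083 ]
tray [0.6406 0.1438 0.    ]
spoon [ 0.7272 -0.1129  0.01  ]
tab [ 0.7133 -0.1867  0.01  ]
cup [0.7531 0.0617 0.085 ]
fresh [0.4675 0.0177 0.017 ]
```

View pics/c1.png

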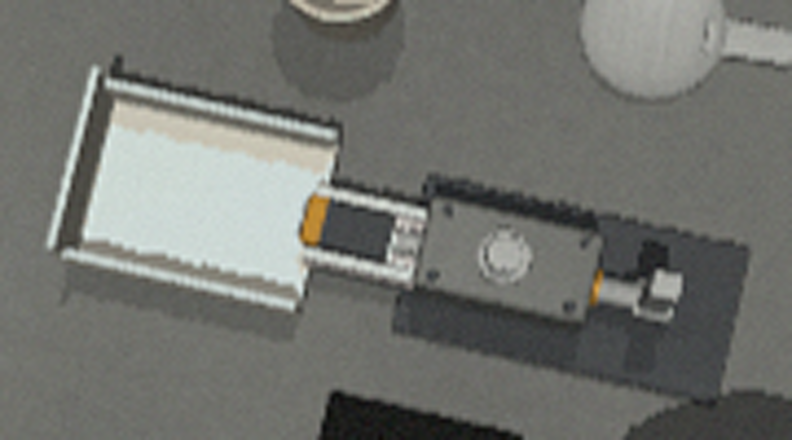

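Close crop: post top at crop (666,288) → (371.4,235.5), trip cap at (503,251) → (334.3,227), and the edges of the base plate are clear for the yaw.

```bash
python3 - <<'E'
from h import *
C=cam("top")
p=lambda u,v,z:ray(C,220+u/4.4,170+v/4.4,z)
for a,b,z in[((745,243),(430,180),.01),((720,398),(395,330),.01),((335,132),(105,80),.045),((297,306),(65,252),.045),((600,232),(440,197),.068),((585,322),(425,285),.068)]:
    d=p(*b,z)-p(*a,z);print(np.degrees(np.arctan2(d[1],d[0])).round(1),np.hypot(*d[:2]).round(4))
P=p(666,288,.105);T=p(503,251,.083);print(P,T,np.degrees(np.arctan2(*(T-P)[1::-1])))
E
```

```text
77.6 0.1789
77.2 0.1836
76.1 0.1292
75.9 0.1294
76.5 0.0871
75.9 0.087
[ 0.56768567 -0.10509015  0.105     ] [ 0.59129365 -0.02240892  0.083     ] 74.06436261783567
```

servo_tool(increments=[{"roll": 6.36},{"roll": 6.36},{"roll": 6.36},{"roll": 6.36},{"roll": 6.36}])

```text
invalid input at $.increments[0]: expected keys grip, x, y, z, roll
```

servo_tool(increments=[{"x": 19,"y": -36},{"x": 19,"y": -36},{"x": 19,"y": -36},{"x": 19,"y": -36},{"x": 19,"y": -36}])

```text
invalid input at $.increments[0]: expected keys grip, x, y, z, roll
```

servo_tool(increments=[{"x": 19,"y": -36},{"x": 19,"y": -36},{"x": 19,"y": -36},{"x": 19,"y": -36},{"x": 19,"y": -36}])

```text
invalid input at $.increments[0]: expected keys grip, x, y, z, roll
```

servo_tool(increments=[{"x": 19,"y": -36},{"x": 19,"y": -36},{"x": 15,"y": -28},{"x": 10,"y": -15},{"grip": 0}])

```text
invalid input at $.increments[0]: expected keys grip, x, y, z, roll
```

All keys are required.

servo_tool(increments=[{"grip": 0,"x": 0,"y": 0,"z": 0,"roll": 6.36},{"grip": 0,"x": 0,"y": 0,"z": 0,"roll": 6.36},{"grip": 0,"x": 0,"y": 0,"z": 0,"roll": 6.36},{"grip": 0,"x": 0,"y": 0,"z": 0,"roll": 6.36},{"grip": 0,"x": 0,"y": 0,"z": 0,"roll": 6.36}])

```text
clock: 0.52
tcp_pos: [0.1807, -0.5455, 0.2307]
orientation: [-0.001, 0.993, -0.12, -0.0]
wrist_force: [-0.2, -0.9, 0.3]
finger_gap: 0.0857
grip_force: 0.0
```

servo_tool(increments=[{"grip": 0,"x": 19,"y": -36,"z": 0,"roll": 0},{"grip": 0,"x": 19,"y": -36,"z": 0,"roll": 0},{"grip": 0,"x": 19,"y": -36,"z": 0,"roll": 0},{"grip": 0,"x": 19,"y": -36,"z": 0,"roll": 0},{"grip": 0,"x": 19,"y": -36,"z": 0,"roll": 0}])

```text
clock: 0.93
tcp_pos: [0.3157, -0.3912, 0.2309]
orientation: [-0.0, 0.993, -0.118, -0.0]
wrist_force: [1.4, -1.0, -0.1]
finger_gap: 0.0855
grip_force: 0.0
```

servo_tool(increments=[{"grip": 0,"x": 19,"y": -36,"z": 0,"roll": 0},{"grip": 0,"x": 19,"y": -36,"z": 0,"roll": 0},{"grip": 0,"x": 19,"y": -36,"z": 0,"roll": 0},{"grip": 0,"x": 19,"y": -36,"z": 0,"roll": 0},{"grip": 0,"x": 19,"y": -36,"z": 0,"roll": 0}])

```text
clock: 1.35
tcp_pos: [0.4502, -0.2382, 0.2311]
orientation: [-0.0, 0.993, -0.117, -0.0]
wrist_force: [0.3, -0.8, 0.9]
finger_gap: 0.0855
grip_force: 0.0
```

servo_tool(increments=[{"grip": 0,"x": 19,"y": -36,"z": 0,"roll": 0},{"grip": 0,"x": 19,"y": -36,"z": 0,"roll": 0},{"grip": 0,"x": 15,"y": -28,"z": 0,"roll": 0},{"grip": 0,"x": 10,"y": -15,"z": 0,"roll": 0},{"grip": 0,"x": 0,"y": 0,"z": 0,"roll": 0}])

```text
clock: 1.77
tcp_pos: [0.5395, -0.1399, 0.2305]
orientation: [-0.0, 0.993, -0.115, -0.0]
wrist_force: [-0.8, 0.4, 0.7]
finger_gap: 0.0859
grip_force: 0.0
```

```bash
python3 - <<'E'
from h import *
C=cam("wrist");im=env.read_camera("wrist")[:,:,::-1]
cv2.imwrite("pics/w1.png",im)
for P in([.568,-.105,.105],[.591,-.0224,.083]):print(proj(C,P))
E
```

```text
[257.82548203 200.39882296]
[147.72283515 189.60863332]
```

View pics/w1.png

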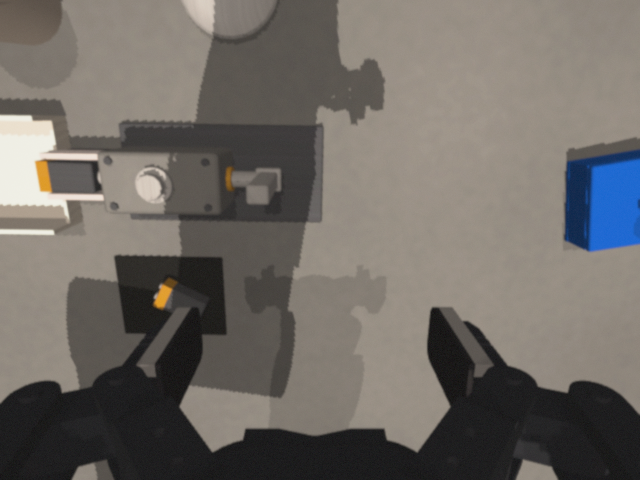

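Wrist view: the ejector is level in the image (yaw within 1°), with the post top about (258,192) and the cap about (151,184). I'll measure with a crop to pin the top face.

```bash
python3 - <<'E'
from h import *
im=cv2.imread("pics/w1.png")[110:235,90:340]
cv2.imwrite("pics/c2.png",cv2.resize(im,None,fx=3.2,fy=3.2,interpolation=cv2.INTER_CUBIC))
C=cam("wrist");P=ray(C,258,192,.105);T=ray(C,150,184,.083);d=T-P
print(P,T,np.hypot(*d[:2]),np.degrees(np.arctan2(d[1],d[0])))
for a,b,z in[((322,124),(120,122),.01),((322,221),(132,217),.01)]:
    d=ray(C,*b,z)-ray(C,*a,z);print(np.degrees(np.arctan2(d[1],d[0])))
E
```

```text
[ 0.57230771 -0.10826681  0.105     ] [ 0.59329504 -0.02719385  0.083     ] 0.08374540602240281 75.48646402244898
76.19921769395023
75.49319900413046
```

View pics/c2.png

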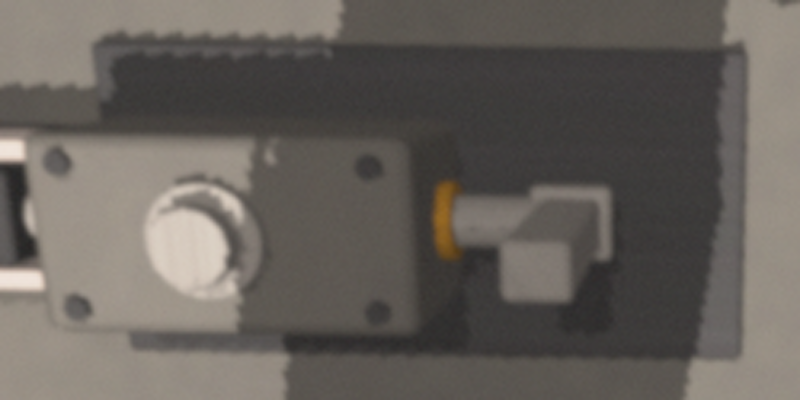

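The crop shows the post top centre at (257.8,194.1) and the cap top centre at (148.4,188.1) in the wrist image.

```bash
python3 - <<'E'
from h import *
C=cam("wrist");P=ray(C,257.8,194.1,.105);T=ray(C,148.4,188.1,.083)
s=env.get_state();q=s["orientation"];M=R.from_quat(np.r_[q[1:],q[0]])
print(P,T)
for X in(P,T):print((M.inv().apply(X-s["tcp_pos"])*1e3).round(1))
print(s["tcp_pos"])
E
```

```text
[ 0.57091439 -0.10772932  0.105     ] [ 0.59065075 -0.0249349   0.083     ]
[ 24.3 -40.2 125.5]
[  24.5 -125.3  147.5]
[ 0.53817306 -0.14134007  0.23053125]
```

servo_tool(increments=[{"grip": 0.65,"x": 12,"y": -20,"z": 0,"roll": 0},{"grip": 0.65,"x": 12.3,"y": -20.2,"z": 0,"roll": 0},{"grip": 0.65,"x": 0,"y": 0,"z": 30,"roll": 0},{"grip": 0.65,"x": 0,"y": 0,"z": 20,"roll": 0},{"grip": 0.65,"x": 0,"y": 0,"z": 15,"roll": 0}], grip_force=20)

```text
clock: 2.23
tcp_pos: [0.569, -0.1101, 0.1642]
orientation: [0.0, 0.993, -0.118, -0.001]
wrist_force: [0.3, 0.1, 1.2]
finger_gap: 0.0299
grip_force: 0.0
```

servo_tool(increments=[{"grip": 0.65,"x": 0,"y": 0,"z": 0,"roll": 0},{"grip": 0.65,"x": 0,"y": 0,"z": 0,"roll": 0},{"grip": 0.65,"x": 0,"y": 0,"z": 0,"roll": 0}])

```text
clock: 2.48
tcp_pos: [0.5705, -0.1105, 0.1673]
orientation: [0.0, 0.993, -0.118, 0.0]
wrist_force: [0.3, 0.4, 0.9]
finger_gap: 0.0294
grip_force: 0.0
```

```bash
python3 - <<'E'
from h import *
C=cam("wrist");im=env.read_camera("wrist")[:,:,::-1]
cv2.imwrite("pics/w2.png",im)
print(env.get_state()["tcp_pos"],proj(C,[.571,-.1077,.105]))
E
```

```text
[ 0.57094131 -0.11045292  0.16771924] [310.7506148  259.12522067]
```

View pics/w2.png

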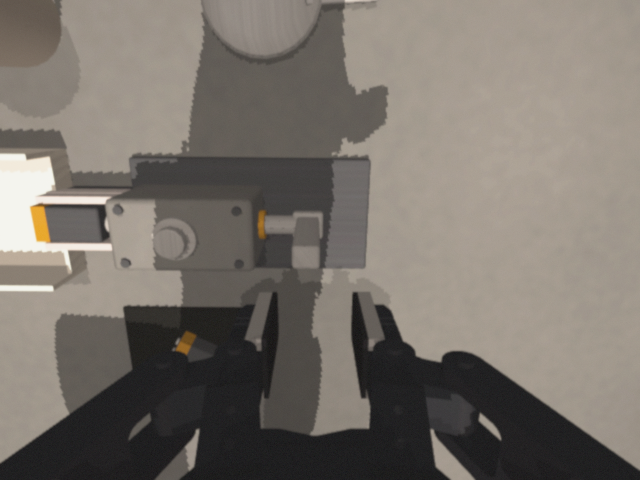

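The post top sits at about (306,258) between the fingers (centre ~315): a small shift of −2 mm in tool y, then down.

servo_tool(increments=[{"grip": 0.65,"x": 0,"y": -2,"z": 15,"roll": 0},{"grip": 0.65,"x": 0,"y": 0,"z": 20,"roll": 0},{"grip": 0.65,"x": 0,"y": 0,"z": 20,"roll": 0},{"grip": 0.65,"x": 0,"y": 0,"z": 20,"roll": 0},{"grip": 0.65,"x": 0,"y": 0,"z": 14,"roll": 0}])

```text
clock: 2.95
tcp_pos: [0.5712, -0.108, 0.0772]
orientation: [0.0, 0.993, -0.118, 0.001]
wrist_force: [0.8, -0.4, 0.1]
finger_gap: 0.0299
grip_force: 0.0
```

servo_tool(increments=[{"grip": 0.65,"x": 0,"y": 0,"z": 0,"roll": 0},{"grip": 0.65,"x": 0,"y": 0,"z": 0,"roll": 0},{"grip": 0.65,"x": 0,"y": 0,"z": 0,"roll": 0}])

```text
clock: 3.2
tcp_pos: [0.5721, -0.1081, 0.079]
orientation: [0.0, 0.993, -0.117, 0.001]
wrist_force: [-0.2, -0.6, 0.2]
finger_gap: 0.0299
grip_force: 0.0
```

servo_tool(increments=[{"grip": 0.75,"x": 0,"y": 0,"z": 0,"roll": 0},{"grip": 0.75,"x": 0,"y": 0,"z": 0,"roll": 0},{"grip": 0.75,"x": 0,"y": 0,"z": 0,"roll": 0}], grip_force=120)

```text
clock: 3.45
tcp_pos: [0.5717, -0.1078, 0.0784]
orientation: [0.0, 0.993, -0.117, 0.001]
wrist_force: [-0.3, 0.6, 0.4]
finger_gap: 0.0215
grip_force: 0.0
```

servo_tool(increments=[{"grip": 0.75,"x": 0,"y": 1,"z": 0,"roll": 0},{"grip": 0.75,"x": 0,"y": 1,"z": 0,"roll": 0},{"grip": 0.75,"x": 0,"y": 0,"z": 0,"roll": 0}])

```text
clock: 3.7
tcp_pos: [0.5706, -0.1096, 0.0775]
orientation: [0.0, 0.993, -0.117, 0.0]
wrist_force: [-0.4, 0.9, -0.5]
finger_gap: 0.021
grip_force: 0.2
```

servo_tool(increments=[{"grip": 0.75,"x": 0,"y": 1,"z": 0,"roll": 0},{"grip": 0.75,"x": 0,"y": 1,"z": 0,"roll": 0},{"grip": 0.75,"x": 0,"y": 0,"z": 0,"roll": 0}])

```text
clock: 3.95
tcp_pos: [0.5701, -0.1114, 0.0774]
orientation: [-0.0, 0.993, -0.117, 0.0]
wrist_force: [1.0, 1.4, 1.5]
finger_gap: 0.0212
grip_force: 0.6
```

servo_tool(increments=[{"grip": 0.75,"x": 0,"y": 2,"z": 0,"roll": 0},{"grip": 0.75,"x": 0,"y": 2,"z": 0,"roll": 0},{"grip": 0.75,"x": 0,"y": 0,"z": 0,"roll": 0}])

```text
clock: 4.2
tcp_pos: [0.5691, -0.1153, 0.0773]
orientation: [-0.0, 0.993, -0.117, 0.0]
wrist_force: [0.5, 3.2, 1.7]
finger_gap: 0.0213
grip_force: 1.5
```

servo_tool(increments=[{"grip": 0.75,"x": 0,"y": 2,"z": 0,"roll": 0},{"grip": 0.75,"x": 0,"y": 2,"z": 0,"roll": 0},{"grip": 0.75,"x": 0,"y": 0,"z": 0,"roll": 0}])

```text
clock: 4.45
tcp_pos: [0.5682, -0.1191, 0.0774]
orientation: [-0.0, 0.993, -0.117, 0.0]
wrist_force: [1.6, 3.8, 2.2]
finger_gap: 0.0214
grip_force: 2.4
```

grip_force reads a clean half of the pull (slope ≈0.22/mm, contact zero at y≈−0.1088), giving draw = (−0.1088−y)/0.972.

servo_tool(increments=[{"grip": 0.75,"x": 0,"y": 1,"z": 0,"roll": 0},{"grip": 0.75,"x": 0,"y": 1,"z": 0,"roll": 0},{"grip": 0.75,"x": 0,"y": 0,"z": 0,"roll": 0}])

```text
clock: 4.7
tcp_pos: [0.5678, -0.1208, 0.0773]
orientation: [-0.0, 0.993, -0.117, 0.0]
wrist_force: [1.3, 6.3, 2.7]
finger_gap: 0.0216
grip_force: 2.7
```

servo_tool(increments=[{"grip": 0.75,"x": 0,"y": 1,"z": 0,"roll": 0},{"grip": 0.75,"x": 0,"y": 1,"z": 0,"roll": 0},{"grip": 0.75,"x": 0,"y": 0,"z": 0,"roll": 0}])

```text
clock: 4.95
tcp_pos: [0.5673, -0.1225, 0.0773]
orientation: [-0.001, 0.993, -0.117, 0.0]
wrist_force: [1.1, 6.6, 1.9]
finger_gap: 0.0213
grip_force: 3.1
```

servo_tool(increments=[{"grip": 0.75,"x": 0,"y": 1,"z": 0,"roll": 0},{"grip": 0.75,"x": 0,"y": 1,"z": 0,"roll": 0},{"grip": 0.75,"x": 0,"y": 0,"z": 0,"roll": 0}])

```text
clock: 5.2
tcp_pos: [0.567, -0.1242, 0.0774]
orientation: [-0.001, 0.993, -0.117, 0.0]
wrist_force: [1.8, 6.6, 2.5]
finger_gap: 0.0218
grip_force: 3.5
```

servo_tool(increments=[{"grip": 0.75,"x": 0,"y": 1,"z": 0,"roll": 0},{"grip": 0.75,"x": 0,"y": 1,"z": 0,"roll": 0},{"grip": 0.75,"x": 0,"y": 0,"z": 0,"roll": 0}])

```text
clock: 5.45
tcp_pos: [0.5665, -0.1259, 0.0774]
orientation: [-0.001, 0.993, -0.117, 0.0]
wrist_force: [3.6, 8.3, 2.1]
finger_gap: 0.0211
grip_force: 3.9
```

servo_tool(increments=[{"grip": 0.75,"x": 0,"y": 1,"z": 0,"roll": 0},{"grip": 0.75,"x": 0,"y": 1,"z": 0,"roll": 0},{"grip": 0.75,"x": 0,"y": 0,"z": 0,"roll": 0}])

```text
clock: 5.7
tcp_pos: [0.5661, -0.1276, 0.0774]
orientation: [-0.001, 0.993, -0.117, 0.0]
wrist_force: [2.6, 8.0, 2.3]
finger_gap: 0.0214
grip_force: 4.3
```

No sear hump yet at 19.3 mm draw, so the catch is at ≥29 mm; going on is safe to 27.

servo_tool(increments=[{"grip": 0.75,"x": 0,"y": 1,"z": 0,"roll": 0},{"grip": 0.75,"x": 0,"y": 1,"z": 0,"roll": 0},{"grip": 0.75,"x": 0,"y": 0,"z": 0,"roll": 0}])

```text
clock: 5.95
tcp_pos: [0.5657, -0.1293, 0.0773]
orientation: [-0.002, 0.993, -0.117, 0.0]
wrist_force: [1.9, 9.4, 2.4]
finger_gap: 0.0214
grip_force: 4.7
```

servo_tool(increments=[{"grip": 0.75,"x": 0,"y": 1,"z": 0,"roll": 0},{"grip": 0.75,"x": 0,"y": 1,"z": 0,"roll": 0},{"grip": 0.75,"x": 0,"y": 0,"z": 0,"roll": 0}])

```text
clock: 6.2
tcp_pos: [0.5652, -0.131, 0.0773]
orientation: [-0.002, 0.993, -0.117, 0.0]
wrist_force: [3.0, 9.6, 2.7]
finger_gap: 0.0214
grip_force: 5.1
```

servo_tool(increments=[{"grip": 0.75,"x": 0,"y": 1,"z": 0,"roll": 0},{"grip": 0.75,"x": 0,"y": 1,"z": 0,"roll": 0},{"grip": 0.75,"x": 0,"y": 0,"z": 0,"roll": 0}])

```text
clock: 6.45
tcp_pos: [0.5648, -0.1327, 0.0773]
orientation: [-0.002, 0.993, -0.117, 0.0]
wrist_force: [2.8, 9.8, 2.5]
finger_gap: 0.0216
grip_force: 5.4
```

servo_tool(increments=[{"grip": 0.75,"x": 0,"y": 1,"z": 0,"roll": 0},{"grip": 0.75,"x": 0,"y": 1,"z": 0,"roll": 0},{"grip": 0.75,"x": 0,"y": 0,"z": 0,"roll": 0}])

```text
clock: 6.7
tcp_pos: [0.5644, -0.1344, 0.0773]
orientation: [-0.002, 0.993, -0.116, 0.0]
wrist_force: [3.9, 10.9, 2.7]
finger_gap: 0.0211
grip_force: 5.8
```

servo_tool(increments=[{"grip": 0.75,"x": 0,"y": 1,"z": 0,"roll": 0},{"grip": 0.75,"x": 0,"y": 1,"z": 0,"roll": 0},{"grip": 0.75,"x": 0,"y": 0,"z": 0,"roll": 0}])

```text
clock: 6.95
tcp_pos: [0.5639, -0.1361, 0.0773]
orientation: [-0.002, 0.993, -0.116, 0.0]
wrist_force: [3.8, 11.6, 2.3]
finger_gap: 0.0212
grip_force: 6.2
```

servo_tool(increments=[{"grip": 0.75,"x": 0,"y": 1,"z": 0,"roll": 0},{"grip": 0.75,"x": 0,"y": 1,"z": 0,"roll": 0},{"grip": 0.75,"x": 0,"y": 0,"z": 0,"roll": 0}])

```text
clock: 7.2
tcp_pos: [0.5637, -0.1372, 0.0773]
orientation: [-0.003, 0.993, -0.116, 0.0]
wrist_force: [4.6, 15.0, 2.9]
finger_gap: 0.0216
grip_force: 7.5
```

servo_tool(increments=[{"grip": 0.75,"x": 0,"y": 1,"z": 0,"roll": 0},{"grip": 0.75,"x": 0,"y": 1,"z": 0,"roll": 0},{"grip": 0.75,"x": 0,"y": 0,"z": 0,"roll": 0}])

```text
clock: 7.45
tcp_pos: [0.5633, -0.1387, 0.0773]
orientation: [-0.004, 0.993, -0.116, 0.001]
wrist_force: [4.3, 16.5, 3.3]
finger_gap: 0.0216
grip_force: 8.2
```

Sear onset at ~28.3 mm draw → catch expected at ~38–40.5 mm. Two more coarse steps, then fine.

servo_tool(increments=[{"grip": 0.75,"x": 0,"y": 1,"z": 0,"roll": 0},{"grip": 0.75,"x": 0,"y": 1,"z": 0,"roll": 0},{"grip": 0.75,"x": 0,"y": 0,"z": 0,"roll": 0}])

```text
clock: 7.7
tcp_pos: [0.5629, -0.1403, 0.0773]
orientation: [-0.004, 0.993, -0.116, 0.001]
wrist_force: [4.4, 16.7, 2.8]
finger_gap: 0.0213
grip_force: 8.8
```

servo_tool(increments=[{"grip": 0.75,"x": 0,"y": 1,"z": 0,"roll": 0},{"grip": 0.75,"x": 0,"y": 1,"z": 0,"roll": 0},{"grip": 0.75,"x": 0,"y": 0,"z": 0,"roll": 0}])

```text
clock: 7.95
tcp_pos: [0.5625, -0.1419, 0.0773]
orientation: [-0.004, 0.993, -0.116, 0.001]
wrist_force: [5.3, 17.6, 3.5]
finger_gap: 0.0214
grip_force: 9.4
```

servo_tool(increments=[{"grip": 0.75,"x": 0,"y": 0.5,"z": 0,"roll": 0},{"grip": 0.75,"x": 0,"y": 0.5,"z": 0,"roll": 0},{"grip": 0.75,"x": 0,"y": 0,"z": 0,"roll": 0}])

```text
clock: 8.2
tcp_pos: [0.5623, -0.1426, 0.0773]
orientation: [-0.005, 0.993, -0.116, 0.001]
wrist_force: [5.5, 18.9, 4.2]
finger_gap: 0.0213
grip_force: 9.8
```

servo_tool(increments=[{"grip": 0.75,"x": 0,"y": 0.7,"z": 0,"roll": 0},{"grip": 0.75,"x": 0,"y": 0,"z": 0,"roll": 0},{"grip": 0.75,"x": 0,"y": 0,"z": 0,"roll": 0}])

```text
clock: 8.45
tcp_pos: [0.5622, -0.1432, 0.0773]
orientation: [-0.005, 0.993, -0.116, 0.001]
wrist_force: [6.0, 19.3, 3.8]
finger_gap: 0.0214
grip_force: 9.9
```

servo_tool(increments=[{"grip": 0.75,"x": 0,"y": 0.7,"z": 0,"roll": 0},{"grip": 0.75,"x": 0,"y": 0,"z": 0,"roll": 0},{"grip": 0.75,"x": 0,"y": 0,"z": 0,"roll": 0}])

```text
clock: 8.7
tcp_pos: [0.5619, -0.1444, 0.0773]
orientation: [-0.004, 0.993, -0.116, 0.001]
wrist_force: [4.7, 18.4, 2.4]
finger_gap: 0.0214
grip_force: 9.0
```

servo_tool(increments=[{"grip": 0.75,"x": 0,"y": 0.7,"z": 0,"roll": 0},{"grip": 0.75,"x": 0,"y": 0,"z": 0,"roll": 0},{"grip": 0.75,"x": 0,"y": 0,"z": 0,"roll": 0}])

```text
clock: 8.95
tcp_pos: [0.5617, -0.1451, 0.0773]
orientation: [-0.004, 0.993, -0.116, 0.001]
wrist_force: [4.2, 17.8, 3.9]
finger_gap: 0.0212
grip_force: 9.0
```

Falling off since ~35.6 mm draw, so the catch is at roughly 38.3–38.6; now at 37.35.

servo_tool(increments=[{"grip": 0.75,"x": 0,"y": 0.5,"z": 0,"roll": 0},{"grip": 0.75,"x": 0,"y": 0,"z": 0,"roll": 0},{"grip": 0.75,"x": 0,"y": 0,"z": 0,"roll": 0}])

```text
clock: 9.2
tcp_pos: [0.5616, -0.1456, 0.0773]
orientation: [-0.004, 0.993, -0.116, 0.001]
wrist_force: [5.2, 18.0, 2.4]
finger_gap: 0.0212
grip_force: 8.9
```

servo_tool(increments=[{"grip": 0.75,"x": 0,"y": 0.5,"z": 0,"roll": 0},{"grip": 0.75,"x": 0,"y": 0,"z": 0,"roll": 0},{"grip": 0.75,"x": 0,"y": 0,"z": 0,"roll": 0}])

```text
clock: 9.45
tcp_pos: [0.5614, -0.1462, 0.0773]
orientation: [-0.004, 0.993, -0.116, 0.001]
wrist_force: [4.4, 16.3, 3.0]
finger_gap: 0.0215
grip_force: 8.7
```

servo_tool(increments=[{"grip": 0.75,"x": 0,"y": 0.5,"z": 0,"roll": 0},{"grip": 0.75,"x": 0,"y": 0,"z": 0,"roll": 0},{"grip": 0.75,"x": 0,"y": 0,"z": 0,"roll": 0}])

```text
clock: 9.7
tcp_pos: [0.5613, -0.1467, 0.0773]
orientation: [-0.004, 0.993, -0.116, 0.0]
wrist_force: [4.6, 17.7, 2.5]
finger_gap: 0.0212
grip_force: 8.7
```

servo_tool(increments=[{"grip": 0.75,"x": 0,"y": -1,"z": 0,"roll": 0},{"grip": 0.75,"x": 0,"y": -1,"z": 0,"roll": 0},{"grip": 0.75,"x": 0,"y": 0,"z": 0,"roll": 0}])

```text
clock: 9.95
tcp_pos: [0.5615, -0.1459, 0.0773]
orientation: [-0.003, 0.993, -0.116, 0.0]
wrist_force: [3.3, 13.7, 2.0]
finger_gap: 0.0217
grip_force: 6.7
```

Force fell from 17.4 to 13.4 N in 0.8 mm – the sear is taking the load. Easing off further.

servo_tool(increments=[{"grip": 0.75,"x": 0,"y": -1,"z": 0,"roll": 0},{"grip": 0.75,"x": 0,"y": -1,"z": 0,"roll": 0},{"grip": 0.75,"x": 0,"y": 0,"z": 0,"roll": 0}])

```text
clock: 10.2
tcp_pos: [0.5616, -0.1456, 0.0773]
orientation: [-0.001, 0.993, -0.117, -0.0]
wrist_force: [1.1, 7.9, 2.7]
finger_gap: 0.0213
grip_force: 3.9
```

servo_tool(increments=[{"grip": 0.75,"x": 0,"y": -1,"z": 0,"roll": 0},{"grip": 0.75,"x": 0,"y": -1,"z": 0,"roll": 0},{"grip": 0.75,"x": 0,"y": 0,"z": 0,"roll": 0}])

```text
clock: 10.45
tcp_pos: [0.5617, -0.1453, 0.0772]
orientation: [0.0, 0.993, -0.117, -0.0]
wrist_force: [0.1, 2.3, 2.0]
finger_gap: 0.0217
grip_force: 1.1
```

Caught at ~37.6 mm draw. Clear the finger, open, pause, then lift.

servo_tool(increments=[{"grip": 0.75,"x": 0,"y": -1.5,"z": 0,"roll": 0},{"grip": 0.75,"x": 0,"y": -1.5,"z": 0,"roll": 0},{"grip": 0.65,"x": 0,"y": 0,"z": 0,"roll": 0},{"grip": 0.65,"x": 0,"y": 0,"z": 0,"roll": 0},{"grip": 0.65,"x": 0,"y": 0,"z": 0,"roll": 0}])

```text
clock: 10.87
tcp_pos: [0.5626, -0.1425, 0.0772]
orientation: [0.0, 0.993, -0.117, -0.0]
wrist_force: [-0.6, -0.9, 0.1]
finger_gap: 0.0298
grip_force: 0.0
```

servo_tool(increments=[{"grip": 0.65,"x": 0,"y": 0,"z": 0,"roll": 0},{"grip": 0.65,"x": 0,"y": 0,"z": 0,"roll": 0},{"grip": 0.65,"x": 0,"y": 0,"z": 0,"roll": 0},{"grip": 0.65,"x": 0,"y": 0,"z": 0,"roll": 0},{"grip": 0.65,"x": 0,"y": 0,"z": 0,"roll": 0}])

```text
clock: 11.28
tcp_pos: [0.5627, -0.1422, 0.0773]
orientation: [0.0, 0.993, -0.117, 0.0]
wrist_force: [-0.4, -0.1, 0.1]
finger_gap: 0.0296
grip_force: 0.0
```

servo_tool(increments=[{"grip": 0.65,"x": 0,"y": 0,"z": -10,"roll": 0},{"grip": 0.65,"x": 0,"y": 0,"z": -20,"roll": 0},{"grip": 0.65,"x": 0,"y": 0,"z": -20,"roll": 0},{"grip": 0.65,"x": 0,"y": 0,"z": 0,"roll": 0},{"grip": 0.65,"x": 0,"y": 0,"z": 0,"roll": 0}])

```text
clock: 11.7
tcp_pos: [0.5639, -0.1426, 0.1293]
orientation: [0.001, 0.993, -0.117, 0.002]
wrist_force: [0.1, -0.4, 0.1]
finger_gap: 0.0299
grip_force: 0.0
```

servo_tool(increments=[{"grip": 1,"x": 0,"y": -30,"z": 0,"roll": 0},{"grip": 1,"x": -1,"y": -30,"z": 0,"roll": 0},{"grip": 1,"x": 0,"y": -30,"z": 0,"roll": 0},{"grip": 1,"x": 0,"y": -22,"z": 0,"roll": 0},{"grip": 1,"x": 0,"y": -10,"z": 0,"roll": 0}], grip_force=30)

```text
clock: 12.12
tcp_pos: [0.5861, -0.0371, 0.1267]
orientation: [-0.007, 0.995, -0.103, -0.0]
wrist_force: [-0.1, -0.4, -0.1]
finger_gap: 0.0
grip_force: 0.0
```

servo_tool(increments=[{"grip": 1,"x": 0,"y": 0,"z": 0,"roll": 0},{"grip": 1,"x": 0,"y": 0,"z": 0,"roll": 0},{"grip": 1,"x": 0,"y": 0,"z": 0,"roll": 0},{"grip": 1,"x": 0,"y": 0,"z": 0,"roll": 0}])

```text
clock: 12.45
tcp_pos: [0.5862, -0.0403, 0.1273]
orientation: [-0.006, 0.994, -0.105, 0.001]
wrist_force: [0.5, 0.2, -0.3]
finger_gap: -0.0001
grip_force: 0.0
```

```bash
python3 - <<'E'
from h import *
C=cam("wrist");im=env.read_camera("wrist")[:,:,::-1]
cv2.imwrite("pics/w3.png",im)
print(env.get_state()["tcp_pos"],proj(C,[.591,-.0242,.083]),proj(C,env.get_state()["tcp_pos"]))
E
```

```text
[ 0.58627308 -0.04023291  0.12739106] [284.59485391 268.55916058] [316.24194831 312.6539955 ]
```

View pics/w3.png

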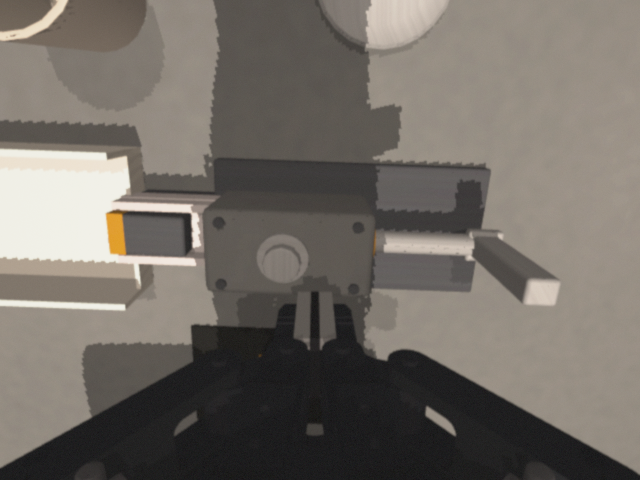

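The striker is held back (post top at (542,292)); the cap is at about (284,264), slightly ahead of the prediction. Correct and descend.

servo_tool(increments=[{"grip": 1,"x": 1.5,"y": -9,"z": 0,"roll": 0},{"grip": 1,"x": 1,"y": -8,"z": 0,"roll": 0},{"grip": 1,"x": 0,"y": 0,"z": 12,"roll": 0},{"grip": 1,"x": 0,"y": 0,"z": 12,"roll": 0},{"grip": 1,"x": 0,"y": 0,"z": 8,"roll": 0}])

```text
clock: 12.92
tcp_pos: [0.5908, -0.0297, 0.0948]
orientation: [-0.01, 0.995, -0.098, 0.001]
wrist_force: [-0.4, -0.0, -0.0]
finger_gap: -0.0003
grip_force: 0.0
```

servo_tool(increments=[{"grip": 1,"x": 0,"y": 0,"z": 5,"roll": 0},{"grip": 1,"x": 0,"y": 0,"z": 0,"roll": 0},{"grip": 1,"x": 0,"y": 0,"z": 0,"roll": 0},{"grip": 1,"x": 0,"y": 0,"z": 0,"roll": 0}])

```text
clock: 13.25
tcp_pos: [0.5913, -0.03, 0.0912]
orientation: [-0.009, 0.995, -0.098, 0.001]
wrist_force: [0.8, 0.4, 0.6]
finger_gap: 0.0001
grip_force: 0.0
```

```bash
python3 -c "
from h import *
s=env.get_state();print(s['joint_pos'].round(3),s['tcp_pos'])
T=np.array([.591,-.0242,.083]);q=s['orientation'];print(R.from_quat(np.r_[q[1:],q[0]]).inv().apply(T-s['tcp_pos'])*1e3)"
```

```text
[-0.196  0.419 -0.153  0.998  0.019  3.142] [ 0.59133411 -0.02995366  0.09120664]
[-1.45377637 -5.42182403  8.30996298]
```

servo_tool(increments=[{"grip": 1,"x": 1.5,"y": -6,"z": 0,"roll": 0},{"grip": 1,"x": 0,"y": 0,"z": 0,"roll": 0},{"grip": 1,"x": 0,"y": 0,"z": 0,"roll": 0}])

```text
clock: 13.5
tcp_pos: [0.5935, -0.0269, 0.0913]
orientation: [-0.01, 0.995, -0.095, 0.001]
wrist_force: [0.4, -0.2, -0.0]
finger_gap: -0.0001
grip_force: 0.0
```

Joint 6 is at its limit, so I'll roll back (roll doesn't matter for pressing).

servo_tool(increments=[{"grip": 1,"x": 0,"y": 0,"z": 0,"roll": -7},{"grip": 1,"x": 0,"y": 0,"z": 0,"roll": -7},{"grip": 1,"x": 0,"y": 0,"z": 0,"roll": -7},{"grip": 1,"x": 0,"y": 0,"z": 0,"roll": 0},{"grip": 1,"x": 0,"y": 0,"z": 0,"roll": 0}])

```text
clock: 13.92
tcp_pos: [0.5931, -0.027, 0.091]
orientation: [-0.01, 0.996, 0.086, 0.003]
wrist_force: [0.1, -0.5, -0.2]
finger_gap: -0.0004
grip_force: 0.0
```

```bash
python3 -c "
from h import *
s=env.get_state();print(s['joint_pos'].round(3),s['tcp_pos'],s['clock'],s['wrist_force'])
T=np.array([.5920,-.0240,.083]);q=s['orientation'];print(R.from_quat(np.r_[q[1:],q[0]]).inv().apply(T-s['tcp_pos'])*1e3)"
```

```text
[-0.191  0.423 -0.148  1.     0.021  2.778] [ 0.59312671 -0.0269711   0.09097661] 13.9167 [ 0.13172029 -0.46601489 -0.24568805]
[-0.66435688 -2.96292769  8.03136762]
```

servo_tool(increments=[{"grip": 1,"x": -0.5,"y": -3,"z": 3,"roll": 0},{"grip": 1,"x": 0,"y": 0,"z": 3,"roll": 0},{"grip": 1,"x": 0,"y": 0,"z": 0,"roll": 0},{"grip": 1,"x": 0,"y": 0,"z": 0,"roll": 0}])

```text
clock: 14.25
tcp_pos: [0.5917, -0.0238, 0.0844]
orientation: [-0.01, 0.996, 0.087, 0.002]
wrist_force: [0.4, -0.3, -0.8]
finger_gap: 0.0001
grip_force: 0.0
```

servo_tool(increments=[{"grip": 1,"x": 0,"y": 0,"z": 1,"roll": 0},{"grip": 1,"x": 0,"y": 0,"z": 1,"roll": 0},{"grip": 1,"x": 0,"y": 0,"z": 0,"roll": 0}])

```text
clock: 14.5
tcp_pos: [0.5922, -0.024, 0.0832]
orientation: [-0.01, 0.996, 0.087, 0.003]
wrist_force: [-1.1, 0.8, 1.4]
finger_gap: 0.0002
grip_force: 0.8
```

servo_tool(increments=[{"grip": 1,"x": 0,"y": 0,"z": 1,"roll": 0},{"grip": 1,"x": 0,"y": 0,"z": 1,"roll": 0},{"grip": 1,"x": 0,"y": 0,"z": 0,"roll": 0}])

```text
clock: 14.75
tcp_pos: [0.5923, -0.024, 0.0824]
orientation: [-0.01, 0.996, 0.087, 0.004]
wrist_force: [-4.1, -0.2, 10.0]
finger_gap: 0.0001
grip_force: 5.0
```

servo_tool(increments=[{"grip": 1,"x": 0,"y": 0,"z": 1,"roll": 0},{"grip": 1,"x": 0,"y": 0,"z": 1,"roll": 0},{"grip": 1,"x": 0,"y": 0,"z": 0,"roll": 0}])

```text
clock: 15.0
tcp_pos: [0.5923, -0.024, 0.0806]
orientation: [-0.01, 0.996, 0.087, 0.004]
wrist_force: [-4.2, 0.5, 10.7]
finger_gap: 0.0
grip_force: 5.5
```

servo_tool(increments=[{"grip": 1,"x": 0,"y": 0,"z": 1,"roll": 0},{"grip": 1,"x": 0,"y": 0,"z": 0.5,"roll": 0},{"grip": 1,"x": 0,"y": 0,"z": 0,"roll": 0}])

```text
clock: 15.25
tcp_pos: [0.5923, -0.024, 0.079]
orientation: [-0.01, 0.996, 0.087, 0.004]
wrist_force: [-2.9, 0.4, 10.1]
finger_gap: 0.0003
grip_force: 5.0
```

servo_tool(increments=[{"grip": 1,"x": 0,"y": 0,"z": 1,"roll": 0},{"grip": 1,"x": 0,"y": 0,"z": 0.5,"roll": 0},{"grip": 1,"x": 0,"y": 0,"z": 0,"roll": 0}])

```text
clock: 15.5
tcp_pos: [0.5924, -0.0241, 0.0767]
orientation: [-0.01, 0.996, 0.087, 0.003]
wrist_force: [-1.3, -0.1, 5.9]
finger_gap: 0.0001
grip_force: 2.9
```

servo_tool(increments=[{"grip": 1,"x": 0,"y": 0,"z": 1,"roll": 0},{"grip": 1,"x": 0,"y": 0,"z": 0.5,"roll": 0},{"grip": 1,"x": 0,"y": 0,"z": 0,"roll": 0}])

```text
clock: 15.75
tcp_pos: [0.5924, -0.0241, 0.0752]
orientation: [-0.01, 0.996, 0.087, 0.003]
wrist_force: [-2.1, -0.6, 5.8]
finger_gap: 0.0001
grip_force: 3.0
```

Force dropped – it has tripped. Lift well clear and look.

servo_tool(increments=[{"grip": 1,"x": 0,"y": 0,"z": -10,"roll": 0},{"grip": 1,"x": 0,"y": 0,"z": -25,"roll": 0},{"grip": 1,"x": 0,"y": 0,"z": -30,"roll": 0},{"grip": 1,"x": 0,"y": 0,"z": -30,"roll": 0},{"grip": 1,"x": 0,"y": 0,"z": -20,"roll": 0}])

```text
clock: 16.17
tcp_pos: [0.5923, -0.0263, 0.1927]
orientation: [-0.01, 0.996, 0.087, 0.004]
wrist_force: [0.6, 0.4, -0.4]
finger_gap: -0.0001
grip_force: 0.0
```

servo_tool(increments=[{"grip": 1,"x": 0,"y": 0,"z": 0,"roll": 0},{"grip": 1,"x": 0,"y": 0,"z": 0,"roll": 0},{"grip": 1,"x": 0,"y": 0,"z": 0,"roll": 0},{"grip": 1,"x": 0,"y": 0,"z": 0,"roll": 0}])

```text
clock: 16.5
tcp_pos: [0.5907, -0.0259, 0.1879]
orientation: [-0.011, 0.996, 0.087, 0.002]
wrist_force: [0.3, 0.5, -0.5]
finger_gap: 0.0002
grip_force: 0.0
```

```bash
python3 - <<'E'
from h import *
a=env.read_camera("wrist");b=env.read_camera("scene")[200:340,220:420]
b=cv2.resize(b,(686,480))
cv2.imwrite("pics/w4.png",cv2.resize(np.hstack([a,b]),(800,290))[:,:,::-1])
E
```

```text
(no output)
```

View pics/w4.png

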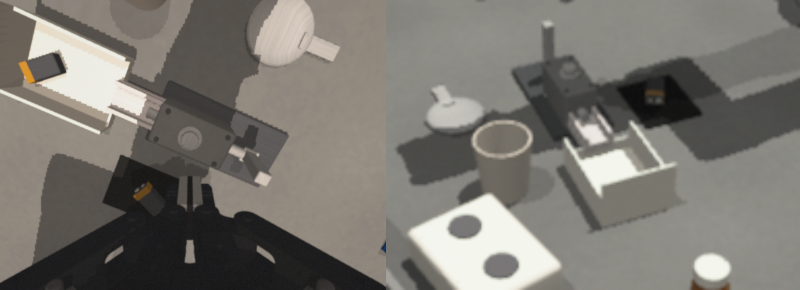

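The battery lies flat in the tray at (43,67), the post is back at its rest place, the cap is up, and the other things look undisturbed.

```bash
python3 -c "
from workcell import env
print(env.hand_in())"
```

```text
the job is handed in; nothing more can be done
None
```

The sear caught the striker at about 37.6 mm of draw with little sign of load on the rubber stop. Tripping it took about 11 N and shot the leaking battery into the tray. The last picture shows the battery lying flat there, the striker forward and the other visible things in place. I handed the job in at about 17 s; hand-in returned no verdict, and joint 6 briefly read 3.142 against its 3.14 limit before I rolled it back.

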